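Load a sample carrier from the pocket tray under the microscope objective

TASK

Pluck the sample carrier with the round window out of the pocket tray and load it into the low frame of rails on the microscope stage, flat and right down between the rails, its window under the objective and its tail sticking out at the front. The tray lets you take it only across its head, and the microscope leaves no room for that hold, so lay the carrier down outside the tray, let go, and take it again by its tail. Never drop it, never touch the objective above the stage, leave the other two carriers in the tray and do not push the other things on the bench about.

Things in the scene. Friction and masses are not known exactly. Their poses are not given: they have to be found in the camera images.
- carrier_round: Carrier to load: bare aluminium paddle, 80 to 140 g, 160 mm long, with a 24 mm round through-window in its head. Origin: underside, at the window's centre (middle of the head); z up. Head: x +-38, y +-18, z 0 to 12 mm. Tail: bar 14 mm wide, x -122 to -38, z 4 to 12 mm (underside 4 mm up). Centre of mass at x = -20 mm. Starts in any one of the tray's 3 pockets, aligned with the tray.
- carrier_round_tail (a point): Point in the round-window carrier's tail where it can be held: x = -105 mm, z = 8 mm in the carrier's frame, 17 mm from the tail's end. Axes as the carrier's.
- carrier_slot: Another carrier, same outline, origin and material, with a 52 x 12 mm lengthwise slot instead of the round window; stays in its tray pocket.
- carrier_blank: Another carrier, same outline, origin and material, with a solid head; stays in its tray pocket.
- tray: Dark grey pocket tray, fixed, 184 (x) by 200 (y) by 16 mm high. Origin: centre of its underside, z up. Three paddle-shaped pockets, floor 4 mm over the bench, 12 mm deep (carrier tops flush with the tray). Carriers lie along the tray's x, tails to -x, window centres at x = +42, y = -66, 0 or +66 mm, with 2.5 to 3 mm clearance all round.
- tray_notch (a point): Middle of the finger cut-out of the tray, 4 mm over the bench; axes as the tray's. Right across the tray the walls are cut away to the floor for +-21.5 mm in x about this point, so fingers fit beside a head there, at carrier x of about -19 mm, with 30 mm between neighbouring heads. Elsewhere, tails included, there is no room for fingers.
- microscope: Upright microscope, fixed. Origin: on the bench under the objective's axis; z up, front faces -x. Base 28 mm high: x -78 to 222, y +-95 mm. Stage (nickel plate): x -80 to 76, y +-75 mm, top 70 mm over the bench; micrometer knobs at its sides out to y +-124 mm at x = 20. Column from x = 147 mm back, 400 mm high. In front of x = -80 mm it is free.
- head_front (a point): Middle of the lower front edge of the optical head, the black box over the stage; axes as the microscope's. It is 140 mm over the bench and 52 mm in front of the objective's axis. The head reaches from here 204 mm back, 75 mm up and +-42 mm in y, with a lamp tube and mirror mount at its sides (to y +92 and -70 mm, 62 mm back) and a camera on top up to 330 mm over the bench.
- nest (a point): Centre of the frame of rails on the stage's top face; axes as the microscope's. A loaded carrier has its origin and axes here, tail to -x. The 5 mm high aluminium rails leave 3 mm all round the head; the front one has a 20 mm gap for the tail, continued by two 5 mm high bars to x = -78 mm. Bring the carrier in over the rails and lower it. The loaded tail overhangs the stage by 42 mm.
- objective: Microscope objective hanging over the nest, 33 mm in diameter. Origin: centre of its lower end, 35 mm over the stage's top. Must not be touched.
- lens_post: Bystander: lens (42 mm ring) on a post, 50 mm square foot, 126 mm high. Origin under its centre.
- mirror_post: Bystander: square 48 mm mirror mount on a post, 50 mm square foot, 120 mm high. Origin under its centre.
- clamp_fork: Bystander: steel slotted table clamp lying flat, 86 mm long in x (-43 to +43), 30 mm wide, 10 mm high with a screw head up to 16 mm. Origin under its middle.
- lens_tube: Bystander: steel lens tube standing on end, 34 mm diameter, 58 mm high. Origin under its centre.
- ball_driver: Bystander: screwdriver-like ball driver lying along its x, 170 mm long (-85 to +85), 30 mm wide at most. Origin under its middle.
- tissue_box: Bystander: cardboard box of lens tissue 75 mm (x) by 120 mm (y) by 45 mm high. Origin under its centre.
- solvent_bottle: Bystander: amber glass bottle, 48 mm diameter, 95 mm high. Origin under its centre.
Things that resemble listed ones, but are neither listed nor needed, are in the scene too. What is shaped like the carrier_slot but green is not meant.

How it is judged:
On the way, in this order (a step that is already met when the one before it is completed fails the run):
1. the round-window carrier is lifted clear of the tray (height (world z) of carrier_round above 0.035 m), for 0.1 s.
2. it has been laid down outside the tray, away from the nest, and let go (contact force between carrier_round and the fingers below 0.1 N and horizontal distance between carrier_round and tray above 0.1 m and horizontal distance between carrier_round and nest above 0.05 m and linear speed of carrier_round below 0.02 m/s and angle between carrier_round's own z axis and vertical below 0.15 rad), for 0.2 s.
At the end, for the whole second after the job is handed in: The carrier rests let go in the frame: window centre within 5.5 mm of the nest centre from above, underside within 2 mm of the stage top, level within 0.035 rad, along the nest within 0.14 rad, tail out at the front; the other two carriers in their pockets, within 15 mm of where they were (horizontal distance between carrier_round and nest below 0.0055 m and z of carrier_round in the frame of nest between -0.002 and 0.002 m and angle between carrier_round's own z axis and vertical below 0.035 rad and angle between the x axis of carrier_round and the x axis of nest, either way round below 0.14 rad and x of carrier_round_tail in the frame of nest below -0.09 m and linear speed of carrier_round below 0.02 m/s and contact force between carrier_round and the fingers below 0.1 N and distance of each of carrier_slot, carrier_blank from where it was at the start of the episode below 0.015 m and height (world z) of each of carrier_slot, carrier_blank below 0.008 m); the robot touches nothing.
It fails at once if the objective is touched (contact force between objective and anything else above 0.5 N).
It fails at once if the round-window carrier is dropped (moves faster than 0.6 m/s while not held) (linear speed of carrier_round above 0.6 m/s and contact force between carrier_round and the fingers below 0.1 N).
It fails at once if another carrier is taken out of its pocket or pushed more than 15 mm (distance of any of carrier_slot, carrier_blank from where it was at the start of the episode above 0.015 m).
It fails at once if a bystander is pushed more than 20 mm (distance of any of lens_post, mirror_post, clamp_fork, lens_tube, ball_driver, tissue_box, solvent_bottle from where it was at the start of the episode above 0.02 m).
It also fails if it takes over 54 s, if anything falls off the work surface, if the arm or the gripper's body presses on something with over 40 N, if the wrist force passes 120 N, or if a joint passes its speed limit or range.

ROBOT

A 7-joint arm with a two-finger parallel gripper is mounted at the origin on the work surface. World frame = base frame: x ahead of the robot, y to its left, z up, the work surface at z = 0. Lengths are in m, angles in rad, forces in N, time in s.
With the tool pointing down it reaches from about 0.35 to 0.9 m from the base axis. Payload 7.2 kg.
Tool frame: the origin (TCP) lies midway between the tips of the shut fingers; the grasp point (between the pads) lies 19 mm behind it; z points along the fingers, y is the line along which they close (so a half turn about z gives the same grasp; the last joint's range is limited). The gripper opens to 88 mm and grips with 3 to 60 N. Pads are 20 mm wide; open, the fingers measure 115 mm over their backs; the gripper's body (75 mm by 178 mm) begins 61 mm behind the grasp point.
Start: joints at [1.251, 0.411, -0.013, 1.596, 0.006, 1.134, -0.082], TCP at [0.156, -0.605, 0.223] pointing down, gripper open.
Joint ranges: [-2.95, 2.95], [-0.29, 1.99], [-1.47, 1.44], [0.14, 2.54], [-1.03, 4.17], [0.13, 1.85], [-2.86, 2.86]. Speed limits (rad/s): [2.39, 2.39, 3.01, 3.01, 3.14, 3.14, 3.14].

INTERFACE

Orientations are given as a rotation vector (axis times angle).
In Python, from bench import move_ptp, move_straight, set_joints, grip, dwell, ik, observe, read_camera, calibration, IKError, close_job, boxes_of, trace, spot_point gives the robot as it stands. Calls block until the motion is done:
- move_ptp(position, orientation): joint-space move of the TCP to a pose.
- move_straight(position, velocity=0.15, rotation=None, guard=None): straight line of the TCP; rotation=None keeps the orientation; velocity is the mean speed in m/s. With guard (N) it stops when the force on the tool has changed by that much, and returns True; else False.
- set_joints(angles): joint-space move.
- grip(opening, newtons=None): opening from 0.0 (shut) to 1.0 (fully open); newtons is the grip in N (None keeps the last); returns when the fingers have stopped.
- dwell(seconds).
- ik(position, orientation): joint angles nearest the present ones, or None.
- observe(): the state.
- read_camera(name): name is "side" or "top"; returns the picture (400x640x3 uint8, red, green, blue); there is no depth.
- calibration(name): a dict with "fx", "fy", "cx", "cy" (pixels), "k1" (the pictures are not rectified: a ray, as slopes to the right and down, at radius r is drawn at 1 + k1 r^2 times it, then the intrinsics apply), "cam_to_world" (4x4, takes a point from camera to world coordinates). Camera axes: x right, y up, looking along -z (the intrinsics and any distortion apply to the point x, -y, -z); pixel columns grow to the right and rows downward; lengths in m; the calibration is good to about 2 mm. A picture is of the moment at which its call begins. calibration takes no time and is no camera call.
A pose or a line that the arm cannot do raises IKError and nothing moves.
- close_job(): hands the job in; it is judged then, once.
Trained networks look in the newest picture that a camera, given by its name, has taken for a name from the list of things; names that differ only in an ending like _2 or _b are one class to them, and where a whole thing is asked for, a point or a joint stands for the part that bears it (a point fixed in the world has none). Each returns a list of dicts, best first, with "confidence" (0 to 1); they miss things now and then, are a little off and sometimes report something else, mostly with a low value. They report only what shows in the picture. A call takes as long as a camera call. They do not tell look-alikes from the thing itself.
- boxes_of(camera, query): "bbox" ([left, top, width, height] in pixels, round what is visible of it).
- trace(camera, query): "region" (400x640 bool, what is visible of it) and "bbox" ([left, top, width, height] in pixels, round what is visible of it).
- spot_point(camera, query): "at" ([column, row] in pixels: a listed point, or the origin of a listed thing).
The state is a dict: "t": time; "qpos": joint angles; "joint_velocities": joint speeds; "tau": joint torques, N m; "tcp_pos": TCP position; "eef_rot": TCP orientation; "wrist_force": force on the tool from outside, world axes, zero at the start; "moment": the same for the moment, N m; "grip_width": opening from 0.0 (shut) to 1.0 (fully open); "grasp_force": force on a finger pad.
Only numpy, scipy, OpenCV 4.12 (cv2) and the standard library are available. Lean on these libraries where they do the work, as an engineer would, in place of code of your own. Each camera call takes 0.05 s, during which the arm holds its last target. There are 200 camera calls.

## Working session

There is one attempt and no reset: what is moved stays moved. The work goes in short steps, each a Python script; the robot and the scene stay as the last script left them, time stands still between calls to the robot, and variables do not carry over. Pictures are saved under pics/ and viewed, at most 10 in all, crops included, and the job is handed in when it is done.

```bash
mkdir -p pics; cat > h.py <<'E'
import numpy as np, cv2
from bench import *
def ray(cam,uv):
    c=calibration(cam); d=np.array([(uv[0]-c["cx"])/c["fx"],(uv[1]-c["cy"])/c["fy"]]); s=d.copy()
    for _ in range(30): s=d/(1+c["k1"]*(s@s))
    M=np.array(c["cam_to_world"]); return M[:3,3], M[:3,:3]@np.array([s[0],-s[1],-1])
def atz(cam,uv,z):
    o,d=ray(cam,uv); return o+d*(z-o[2])/d[2]
def proj(cam,p):
    c=calibration(cam); M=np.array(c["cam_to_world"]); q=M[:3,:3].T@(np.array(p)-M[:3,3])
    s=np.array([q[0],-q[1]])/-q[2]; s=s*(1+c["k1"]*(s@s)); return np.array([s[0]*c["fx"]+c["cx"],s[1]*c["fy"]+c["cy"]])
def save(cam,name):
    im=read_camera(cam); cv2.imwrite("pics/"+name,im[:,:,::-1]); return im
E
python3 - <<'E'
from h import *
for c in("top","side"):
    save(c,c+"0.png"); k=calibration(c); print(c,np.round(k["cam_to_world"],3).tolist(),k["fx"],k["k1"])
hs=dict(carrier_round=.004,carrier_slot=.004,carrier_blank=.004,carrier_round_tail=.012,tray=0,tray_notch=.004,microscope=0,head_front=.14,nest=.07,objective=.105,lens_post=0,mirror_post=0,clamp_fork=0,lens_tube=0,ball_driver=0,tissue_box=0,solvent_bottle=0)
for n,z in hs.items():
    for c in("top","side"):
        for r in spot_point(c,n)[:3]: print(n,c,np.round(r["at"]),round(r["confidence"],2),np.round(atz(c,r["at"],z)[:2],3))
o=observe();print(o["t"],o["tcp_pos"],o["eef_rot"])
E
```

```text
top [[-0.027, 0.987, -0.156, 0.346], [-1.0, -0.026, 0.011, 0.124], [0.007, 0.156, 0.988, 1.325], [0.0, 0.0, 0.0, 1.0]] 438.45597185851835 -0.08244523869707514
side [[0.998, 0.035, -0.043, 0.489], [-0.055, 0.73, -0.681, -0.579], [0.007, 0.682, 0.731, 0.85], [0.0, 0.0, 0.0, 1.0]] 372.3744004167624 -0.06451919431246549
carrier_round top [245. 211.] 0.7 [0.528 0.345]
carrier_round side [310. 166.] 0.5 [0.519 0.346]
carrier_slot top [181. 290.] 0.73 [0.293 0.539]
carrier_slot top [414. 271.] 0.68 [ 0.332 -0.16 ]
carrier_slot top [269. 205.] 0.65 [0.543 0.274]
carrier_slot side [241. 308.] 0.65 [ 0.332 -0.158]
carrier_slot side [318. 180.] 0.6 [0.544 0.275]
carrier_slot side [246. 132.] 0.51 [0.29  0.543]
carrier_blank top [288. 207.] 0.9 [0.536 0.214]
carrier_blank side [318. 195.] 0.69 [0.541 0.212]
carrier_round_tail top [255. 248.] 0.58 [0.415 0.314]
carrier_round_tail side [278. 169.] 0.5 [0.415 0.328]
tray top [270. 225.] 0.91 [0.483 0.27 ]
tray top [445. 268.] 0.68 [ 0.337 -0.254]
tray top [430. 184.] 0.27 [ 0.598 -0.225]
tray side [301. 182.] 0.68 [0.488 0.276]
tray side [321. 193.
[... 592 characters left out ...]
_fork top [425. 193.] 0.48 [ 0.57  -0.209]
clamp_fork side [360. 248.] 0.55 [0.645 0.01 ]
lens_tube top [348. 260.] 0.5 [0.371 0.038]
lens_tube side [262. 246.] 0.66 [0.375 0.029]
lens_tube side [361. 247.] 0.47 [0.649 0.013]
ball_driver top [244. 211.] 0.58 [0.528 0.351]
ball_driver top [334. 142.] 0.55 [0.74 0.07]
ball_driver side [394. 232.] 0.56 [0.749 0.058]
tissue_box top [256. 141.] 0.56 [0.749 0.311]
tissue_box side [376. 168.] 0.58 [0.744 0.33 ]
solvent_bottle top [255. 286.] 0.78 [0.301 0.318]
solvent_bottle top [432. 184.] 0.61 [ 0.597 -0.233]
solvent_bottle side [245. 173.] 0.87 [0.304 0.325]
1.8 [ 0.15570069 -0.60528624  0.22266929] [3.11669429e+00 3.94518776e-01 3.19614976e-05]
```

View pics/top0.png

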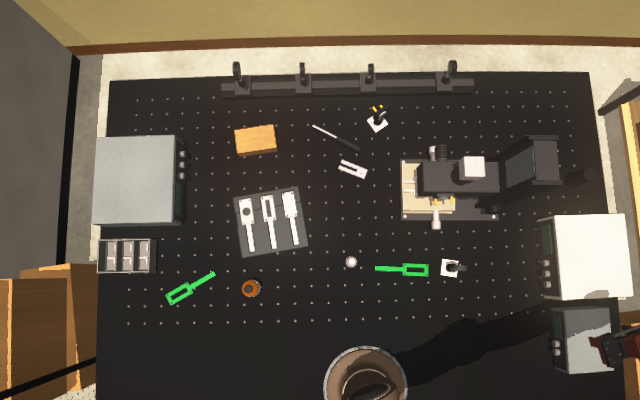

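View pics/side0.png

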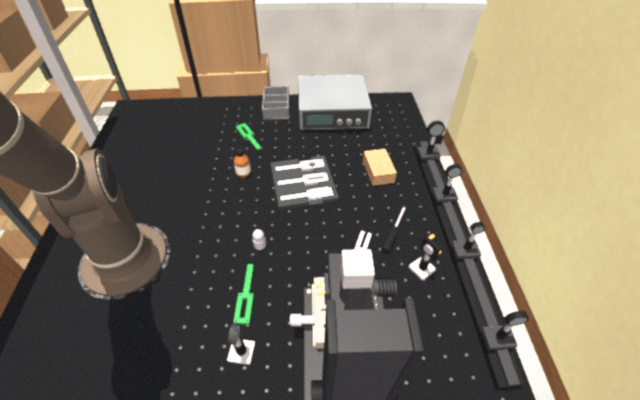

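```bash
python3 - <<'E'
import cv2,numpy as np
t=cv2.imread("pics/top0.png")
a=cv2.resize(t[180:260,225:315],None,fx=6,fy=6,interpolation=cv2.INTER_CUBIC)
cv2.imwrite("pics/tray.png",a)
b=cv2.resize(t[140:235,390:510],None,fx=6,fy=6,interpolation=cv2.INTER_CUBIC)
b=np.uint8(255*(b/255.)**.6);cv2.imwrite("pics/mic.png",b)
s=cv2.imread("pics/side0.png")
b=cv2.resize(s[225:400,280:420],None,fx=3.4,fy=3.4,interpolation=cv2.INTER_CUBIC)
b=np.uint8(255*(b/255.)**.6);cv2.imwrite("pics/mics.png",b)
E
```

```text
(no output)
```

View pics/tray.png

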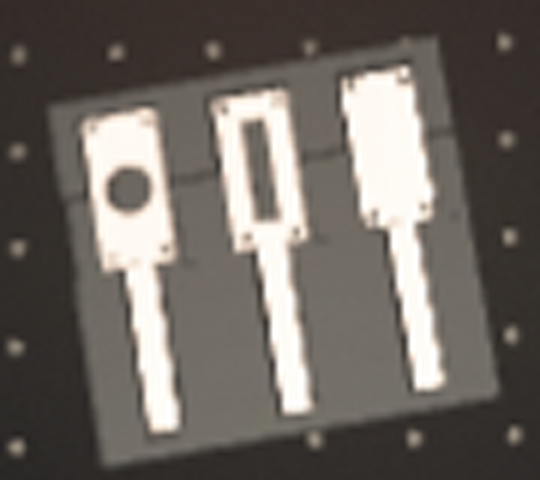

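View pics/mic.png

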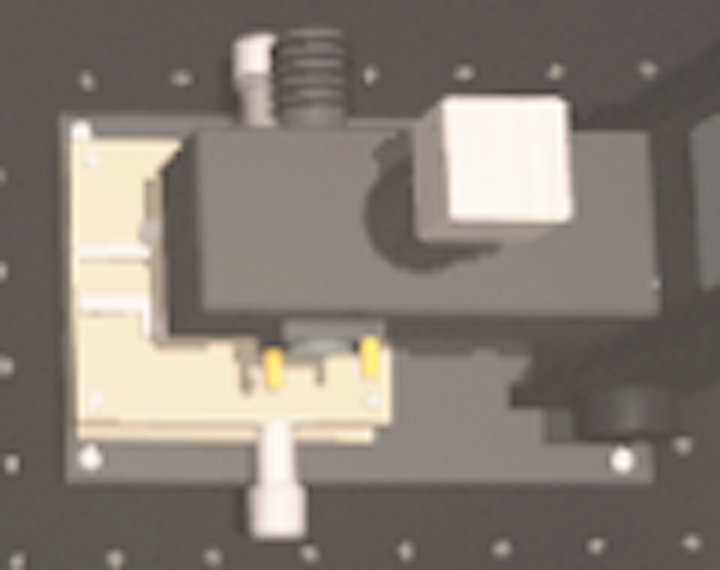

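View pics/mics.png

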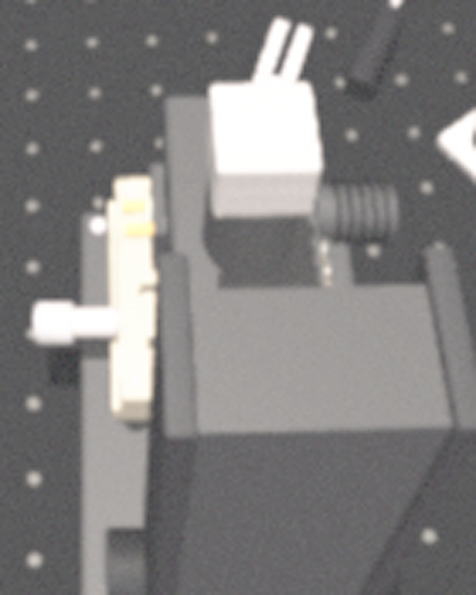

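Top crop: three carriers in the tray: round window at full-picture (246,211), slot at (268,205), blank at (288,207); the green slotted look-alikes at (190,288) and (405,269) lie outside. The left one, bare metal with a round hole, is the one meant. The microscope's front faces left in the top view (world +y), and its stage's front edge runs at column about 402, with the tail bars at row about 186.

```bash
cat > fit.py <<'E'
from h import *
from scipy.optimize import least_squares
def T(p,q):
    c,s=np.cos(p[2]),np.sin(p[2]); q=np.array(q)/1000; return np.array([p[0]+c*q[0]-s*q[1],p[1]+s*q[0]+c*q[1],q[2]])
def fit(obs,p0):
    f=lambda p:np.concatenate([proj(c,T(p,q))-uv for c,q,uv in obs])
    r=least_squares(f,p0,loss="soft_l1"); return r.x,r.fun.reshape(-1,2)
def cr(uv,k,o): return (np.array(uv)+.5)/k-.5+np.array(o)
E
python3 - <<'E'
from fit import *
t=lambda q,uv:("top",q,cr(uv,6,(225,180)))
tray=[t((92,100,16),(48,105)),t((92,-100,16),(437,38)),t((-92,-100,16),(500,395)),t((-92,100,16),(105,467)),t((42,66,16),(128,190)),t((42,0,16),(259,171)),t((-80,66,16),(164,432)),t((-80,0,16),(297,412)),t((-80,-66,16),(430,388))]
p,r=fit(tray,[.48,.27,0]);print("tray",np.round(p,4));print(np.round(r,1).tolist())
m=lambda q,uv:("top",q,cr(uv,6,(390,140)))
s=lambda q,uv:("side",q,cr(uv,3.4,(280,225)))
mt=[m((-80,75,70),(72,140)),m((-80,-75,70),(78,425)),m((76,-75,70),(390,425)),m((-78,95,28),(62,115)),m((-78,-95,28),(67,483)),m((222,-95,28),(652,483)),m((-78,0,75),(80,277)),m((-52,-42,140),(165,337))]
ms=[s((-80,-75,70),(116,179)),s((76,-75,70),(112,403)),s((-78,-95,28),(85,215))]
for o in(mt,ms,mt+ms):
    p,r=fit(o,[.58,-.21,-1.57]);print("mic",np.round(p,4));print(np.round(r,1).tolist())
E
```

```text
tray [0.4922 0.2693 0.1498]
[[0.0, 0.3], [0.2, 0.1], [0.0, 0.4], [-0.5, 0.1], [0.2, 0.3], [-0.1, -0.3], [0.4, 0.0], [0.1, -0.5], [-0.2, -0.4]]
mic [ 0.5778 -0.203  -1.603 ]
[[-0.3, -2.0], [-0.1, 0.9], [0.9, 1.2], [-0.7, -0.8], [-0.1, -0.3], [0.6, 0.1], [-0.0, -0.2], [-0.1, 0.4]]
mic [ 0.5803 -0.2047 -1.6264]
[[-0.5, 0.8], [0.0, -0.3], [0.5, -0.3]]
mic [ 0.5789 -0.2032 -1.6074]
[[-0.2, -2.5], [-0.2, 0.4], [0.9, 0.9], [-0.5, -1.3], [-0.2, -0.8], [0.5, 0.0], [-0.0, -0.7], [-0.1, -0.1], [-1.8, 0.8], [0.0, -0.3], [-0.7, -0.2]]
```

```bash
cat >> fit.py <<'E'
from scipy.spatial.transform import Rotation as Ro
def down(psi): return (Ro.from_euler("z",psi)*Ro.from_euler("x",np.pi)).as_rotvec()
def at(p,x,y,z): q=T(p,(x,y,0)); return [q[0],q[1],z]
TRAY=np.array([.4922,.2693,.1498]); MIC=np.array([.5778,-.203,-1.603])
def st(): o=observe(); return round(o["t"],2),np.round(o["tcp_pos"],4),np.round(o["qpos"],2),np.round(o["wrist_force"],1),round(o["grip_width"],3),round(float(np.max(o["grasp_force"])),1)
E
python3 - <<'E'
from fit import *
g=at(TRAY,23,66,.007); print("grasp",g)
for k in(0,np.pi):
  for n,p,y in(("pick",g,.1498),("lay",(.51,-.011,.01),-1.603),("tail",(.51,.075,.01),-1.603),("nest",at(MIC,-105,0,.08),-1.603),("via",(.30,-.26,.28),.25)):
    q=ik(p,down(y+k)); print(n,k,None if q is None else np.round(q,2))
E
```

```text
grasp [np.float64(0.5050925569852417), np.float64(0.3379933910531595), 0.007]
pick 0 [-0.16  0.77 -0.74  1.78  0.66  0.87 -2.63]
lay 0 [ 0.79  0.94 -1.25  2.    1.05  1.07  2.14]
tail 0 [ 0.62  0.94 -1.25  1.99  1.06  1.08  1.98]
nest 0 [-0.69  0.9   1.25  1.87 -0.96  1.13 -2.24]
via 0 [ 0.84 -0.03 -0.24  2.   -0.01  1.17 -0.72]
pick 3.141592653589793 [-0.01  0.89 -1.    1.77  0.88  1.01  0.36]
lay 3.141592653589793 [ 0.37  0.58 -0.56  2.02  0.49  0.67 -0.55]
tail 3.141592653589793 [ 0.25  0.61 -0.63  2.01  0.55  0.7  -0.77]
nest 3.141592653589793 [ 0.56  0.6  -0.66  1.79  0.45  0.91 -0.33]
via 3.141592653589793 [ 1.25 -0.01 -0.64  1.98 -0.01  1.17  2.43]
```

```bash
python3 - <<'E'
from fit import *
P=np.pi
move_ptp([.30,-.26,.28],down(.9)); print(st())
move_ptp([.38,.10,.28],down(2.2)); print(st())
move_ptp(at(TRAY,23,66,.12),down(.1498+P)); print(st())
grip(60/88); print(st())
print(move_straight(at(TRAY,23,66,.03),velocity=.12)); 
print(move_straight(at(TRAY,23,66,.007),velocity=.04,guard=6)); print(st())
save("top","pre.png");save("side","pres.png")
a=cv2.imread("pics/pre.png")[170:270,215:325];b=cv2.imread("pics/pres.png")[130:230,250:360]
cv2.imwrite("pics/pre2.png",cv2.resize(np.vstack([a,b]),None,fx=3,fy=3,interpolation=cv2.INTER_CUBIC))
E
```

```text
(3.21, array([ 0.2998, -0.2612,  0.2799]), array([ 0.95, -0.02, -0.34,  2.  , -0.01,  1.17, -0.06]), array([0. , 0.8, 1. ]), 0.998, 0.0)
(4.59, array([0.3803, 0.0987, 0.2798]), array([ 0.61, -0.  , -0.96,  1.98, -0.  ,  1.17,  0.28]), array([-0.1, -0.2,  0.8]), 1.002, 0.0)
(5.78, array([0.5056, 0.3368, 0.1204]), array([ 0.11,  0.84, -1.24,  1.69,  0.84,  1.24,  0.39]), array([ 0.1, -1. , -0.6]), 0.998, 0.0)
(6.41, array([0.5051, 0.3379, 0.12  ]), array([ 0.11,  0.84, -1.24,  1.69,  0.84,  1.24,  0.39]), array([-0.7, -0.7,  0.5]), 0.684, 0.0)
False
False
(8.03, array([0.505 , 0.3381, 0.007 ]), array([ 0.05,  0.96, -1.12,  1.76,  0.99,  1.09,  0.3 ]), array([0.6, 0. , 0.4]), 0.682, 0.0)
```

View pics/pre2.png

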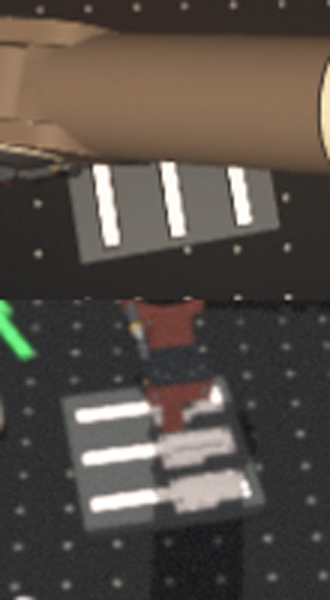

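Side view: the fingers straddle the head of the far (round) carrier in the notch. Now grip and lift.

```bash
python3 - <<'E'
from fit import *
P=np.pi
grip(0.0,40); print(st())
move_straight(at(TRAY,23,66,.03),velocity=.05)
move_straight(at(TRAY,23,66,.14),velocity=.15); print(st())
L=np.array([.51,-.03,-1.603]); L0=at(L,-19,0,.12)
move_ptp(L0,down(L[2]+P)); print(st())
move_straight(at(L,-19,0,.02),velocity=.12)
print(move_straight(at(L,-19,0,.0015),velocity=.02,guard=4)); print(st())
E
```

```text
(8.63, array([0.5052, 0.338 , 0.0071]), array([ 0.05,  0.96, -1.12,  1.76,  0.99,  1.09,  0.3 ]), array([ 0.2, -1.3,  1.4]), 0.404, 40.0)
(10.12, array([0.5049, 0.3374, 0.1391]), array([ 0.11,  0.82, -1.26,  1.68,  0.82,  1.27,  0.4 ]), array([-1.1, -1.1, -1.5]), 0.407, 40.0)
(11.44, array([ 0.5108, -0.0097,  0.12  ]), array([ 0.7 ,  0.54, -1.02,  1.93,  0.56,  0.98, -0.61]), array([ 0.1,  0.3, -2. ]), 0.402, 40.0)
True
(13.22, array([ 0.5104, -0.011 ,  0.003 ]), array([ 0.57,  0.7 , -0.85,  2.01,  0.76,  0.78, -0.77]), array([-1.1, -0.5,  6.4]), 0.405, 40.0)
```

```bash
python3 - <<'E'
from fit import *
P=np.pi
L=np.array([.51,-.03,-1.603])
grip(62/88); print(st())
dwell(.3)
move_straight(at(L,-19,0,.12),velocity=.15)
move_ptp([.40,.22,.2],down(L[2]+P)); print(st())
for c in("top","side"):
    im=save(c,c+"2.png"); 
    for n,z in(("carrier_round",0.012),("carrier_round_tail",.008)):
        for r in spot_point(c,n)[:2]: print(n,c,np.round(r["at"],1),round(r["confidence"],2),np.round(atz(c,r["at"],z)[:2],4))
    print(c,proj(c,T(L,(0,0,12))),proj(c,T(L,(-122,0,12))),proj(c,T(L,(38,0,12))))
a=cv2.imread("pics/top2.png")[140:240,330:470];b=cv2.imread("pics/side2.png")[210:310,260:400]
cv2.imwrite("pics/lay.png",cv2.resize(np.vstack([a,b]),None,fx=3,fy=3,interpolation=cv2.INTER_CUBIC))
E
```

```text
(13.82, array([ 0.5098, -0.0112,  0.0025]), array([ 0.57,  0.7 , -0.85,  2.01,  0.76,  0.78, -0.77]), array([-0.1, -0.1, -0.9]), 0.705, 0.0)
(16.1, array([0.4007, 0.2186, 0.1993]), array([ 0.37,  0.36, -1.18,  1.96,  0.38,  1.07, -1.01]), array([0.4, 0.1, 0.6]), 0.705, 0.0)
carrier_round top [367.6 210.4] 0.97 [ 0.5183 -0.026 ]
carrier_round_tail top [335.3 213.1] 0.71 [0.5132 0.0718]
top [369.03559205 213.10030983] [328.68899886 212.8725852 ] [381.56091709 213.1673305 ]
carrier_round side [310.5 262.5] 0.68 [ 0.5063 -0.0394]
carrier_round side [240.3 354.3] 0.3 [ 0.3403 -0.2724]
carrier_round_tail side [310.4 224.5] 0.57 [0.5114 0.0918]
side [311.75127078 259.44541819] [311.24919013 223.54862978] [311.92665603 271.84755543]
```

View pics/lay.png

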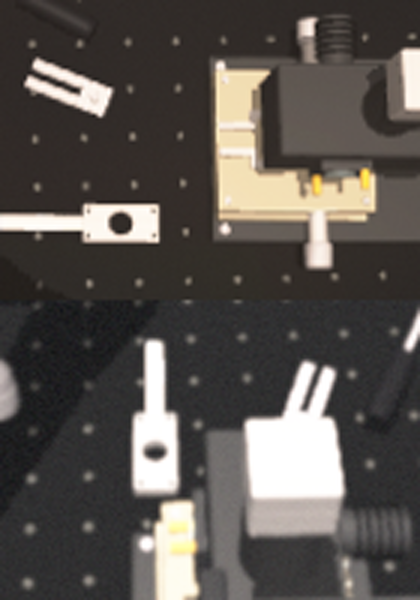

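```bash
python3 - <<'E'
from fit import *
L=np.array([.51,-.03,-1.603])
for c,(x0,x1,y0,y1) in(("top",(332,386,200,226)),("side",(300,325,220,278))):
    g=cv2.imread(f"pics/{c}2.png",0)[y0:y1,x0:x1]
    k=8; G=cv2.resize(g,None,fx=k,fy=k,interpolation=cv2.INTER_CUBIC); m=(G>130).astype(np.uint8)
    cs,h=cv2.findContours(m,cv2.RETR_CCOMP,cv2.CHAIN_APPROX_NONE)
    for q,hh in zip(cs,h[0]):
        A=cv2.contourArea(q)
        if A>400:
            M=cv2.moments(q); ce=cr((M["m10"]/M["m00"],M["m01"]/M["m00"]),k,(x0,y0)); b=q.reshape(-1,2)
            lo=cr(b.min(0),k,(x0,y0));hi=cr(b.max(0),k,(x0,y0))
            print(c,"hole" if hh[3]>=0 else "outer",round(A/k/k,1),ce,lo,hi, np.round(atz(c,ce,.012),4))
    print(c,"pred window",proj(c,T(L,(0,0,12))),"head end",proj(c,T(L,(38,0,12))),"sides",proj(c,T(L,(0,18,12))),proj(c,T(L,(0,-18,12))))
    # tail & head centreline (top): world points from mask column/row means
    if c=="top":
        for a,b in((333,350),(358,362),(377,380)):
            cols=np.arange((a-x0)*k,(b-x0)*k); r=[np.nonzero(m[:,i])[0].mean() for i in cols]
            p=cr((cols.mean(),np.mean(r)),k,(x0,y0)); print("centreline",p,np.round(atz(c,p,.012),4))
E
```

```text
top outer 463.2 [362.1312396  213.87015604] [331.5625 207.4375] [382.5625 220.4375] [ 0.5082 -0.009   0.012 ]
top hole 45.5 [369.7728662  213.99179336] [365.8125 210.3125] [373.5625 217.6875] [ 0.5072 -0.0321  0.012 ]
top pred window [369.03559205 213.10030983] head end [381.56091709 213.1673305 ] sides [368.96972821 207.20429397] [369.10033054 219.02021572]
centreline [341.         213.61661227] [0.5107 0.0548 0.012 ]
centreline [359.5        213.87304688] [ 0.5084 -0.001   0.012 ]
centreline [378.        213.9453125] [ 0.5067 -0.0571  0.012 ]
side outer 10.0 [319.40741822 276.93545561] [313.9375 276.3125] [324.4375 277.4375] [ 0.5273 -0.084   0.012 ]
side outer 579.2 [311.22070463 253.3153293 ] [303.5625 222.6875] [319.3125 274.3125] [ 0.5094 -0.0104  0.012 ]
side hole 25.7 [311.2367931  260.34044669] [307.6875 258.0625] [314.8125 262.8125] [ 0.5085 -0.0327  0.012 ]
side pred window [311.75127078 259.44541819] head end [311.92665603 271.84755543] sides [318.52444148 259.34565572] [304.97384454 259.5424946 ]
```

```bash
python3 - <<'E'
from fit import *
P=np.pi
L=np.array([.51,-.031,-1.605]); R=down(L[2]+P)
move_ptp(at(L,-105,0,.10),R)
grip(40/88)
move_straight(at(L,-105,0,.02),velocity=.12)
print(move_straight(at(L,-105,0,.002),velocity=.03,guard=5)); print(st())
grip(0.0,60); print(st())
move_straight(at(L,-105,0,.03),velocity=.06); print(st())
print(move_straight(at(L,-105,0,.0),velocity=.02,guard=3)); print(st())
E
```

```text
False
(19.37, array([0.5136, 0.074 , 0.002 ]), array([ 0.4 ,  0.71, -0.86,  1.99,  0.76,  0.79, -0.94]), array([ 0.2, -0. ,  0.7]), 0.456, 0.0)
(19.91, array([0.5136, 0.0739, 0.002 ]), array([ 0.4 ,  0.71, -0.86,  1.99,  0.76,  0.79, -0.94]), array([0.3, 0.2, 0.8]), 0.152, 60.0)
(20.52, array([0.5137, 0.0737, 0.0302]), array([ 0.43,  0.67, -0.9 ,  1.98,  0.72,  0.84, -0.9 ]), array([-0.3, -0.9, -2.2]), 0.151, 60.0)
True
(21.84, array([0.5135, 0.0741, 0.0011]), array([ 0.4 ,  0.71, -0.85,  1.99,  0.77,  0.79, -0.94]), array([0.1, 0.7, 3.1]), 0.149, 60.0)
```

```bash
cat > tgt.py <<'E'
from fit import *
U=np.array([np.cos(-1.604),np.sin(-1.604)]); N=np.array([.5844,-.098]); R=down(-1.604+np.pi)
def tp(back,z,side=0): # side: scope +y
    q=N-U*back+np.array([-U[1],U[0]])*side; return [q[0],q[1],z]
E
python3 - <<'E'
from tgt import *
move_straight([.5136,.0739,.12],velocity=.15)
move_ptp(tp(.14,.12),R); print(st())
move_straight(tp(.14,.086),velocity=.1)
move_straight(tp(0,.086),velocity=.1); print(st())
for c in("top","side"): save(c,c+"3.png")
a=cv2.imread("pics/top3.png")[150:225,370:470];b=cv2.imread("pics/side3.png")[220:295,280:380]
cv2.imwrite("pics/hov.png",np.uint8(255*(cv2.resize(np.hstack([a,b]),None,fx=4,fy=4,interpolation=cv2.INTER_CUBIC)/255.)**.7))
E
```

```text
(23.21, array([0.5888, 0.0416, 0.1183]), array([ 0.51,  0.66, -0.96,  1.74,  0.61,  1.07, -0.69]), array([-1.2,  0.2, -1.2]), 0.152, 60.0)
(25.25, array([ 0.5845, -0.0971,  0.0861]), array([ 0.73,  0.7 , -0.93,  1.77,  0.65,  1.02, -0.49]), array([-0.5,  0.5, -1.5]), 0.154, 60.0)
```

View pics/hov.png

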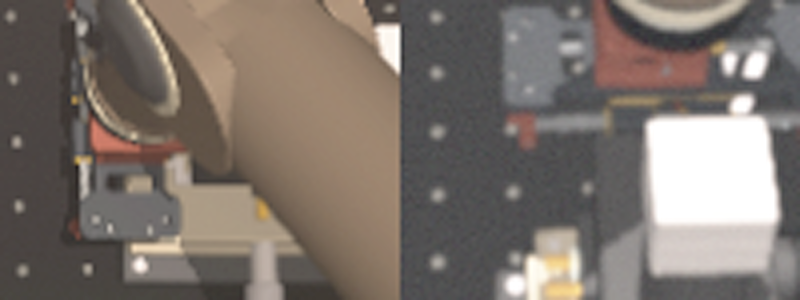

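The arm hides the nest in both views, so I'll refine the nest from the unobstructed top2 picture and then lower it under a force guard.

```bash
python3 - <<'E'
from fit import *
g=cv2.imread("pics/top2.png").astype(float).mean(2)
for c in range(403,416,2): print(c,g[174:200,c].astype(int).tolist())
print("front edge")
for r in(168,174,178,184,194,200,206): print(r,g[r,396:408].astype(int).tolist())
for x in(-78,-70,-60): print(x,[np.round(proj("top",T(MIC,(x,y,75))),2).tolist() for y in(-10,0,10)])
print([np.round(proj("top",T(MIC,(-80,y,70))),2).tolist() for y in(-60,0,60)])
print("base",[g[155:165,c].astype(int).tolist() for c in(405,415)],[g[214:226,c].astype(int).tolist() for c in(415,445)],[np.round(proj("top",T(MIC,(x,y,28))),2).tolist() for x in(-60,-30,40) for y in(95,-95)])
E
```

```text
403 [215, 214, 215, 215, 215, 216, 222, 238, 231, 198, 216, 216, 217, 217, 216, 222, 228, 204, 193, 216, 217, 217, 217, 217, 217, 218]
405 [215, 214, 215, 214, 215, 215, 221, 238, 230, 199, 216, 216, 216, 216, 216, 235, 246, 217, 177, 217, 216, 217, 217, 217, 217, 217]
407 [214, 214, 215, 215, 214, 215, 221, 238, 230, 198, 216, 216, 216, 216, 216, 235, 246, 226, 193, 216, 216, 216, 216, 217, 216, 217]
409 [213, 214, 214, 214, 215, 215, 227, 243, 226, 187, 215, 216, 216, 215, 216, 235, 246, 226, 193, 216, 216, 216, 216, 216, 217, 217]
411 [214, 214, 214, 214, 214, 215, 228, 243, 227, 187, 214, 215, 215, 216, 216, 235, 246, 235, 211, 216, 216, 216, 216, 216, 216, 216]
413 [204, 204, 197, 183, 171, 158, 192, 233, 226, 178, 211, 215, 215, 215, 215, 235, 246, 233, 199, 205, 204, 198, 205, 217, 216, 216]
415 [124, 124, 137, 154, 153, 149, 142, 143, 135, 124, 124, 124, 124, 125, 126, 137, 150, 150, 150, 153, 155, 145, 129, 174, 212, 216]
front edge
168 [45, 45, 43, 44, 75, 110, 218, 214, 214, 214, 214, 214]
174 [45, 46, 44, 44, 67, 94, 217, 215, 215, 215, 214, 214]
178 [46, 45, 44, 41, 68, 101, 216, 215, 215, 215, 215, 214]
184 [46, 46, 45, 45, 60, 101, 220, 216, 216, 216, 216, 216]
194 [47, 46, 46, 45, 49, 88, 162, 217, 217, 216, 217, 216]
200 [47, 47, 47, 43, 54, 83, 127, 217, 217, 217, 217, 217]
206 [47, 46, 46, 44, 43, 75, 110, 223, 220, 238, 239, 221]
-78 [[402.96, 188.93], [402.88, 185.55], [402.79, 182.18]]
-70 [[405.69, 188.94], [405.6, 185.57], [405.52, 182.2]]
-60 [[409.1, 188.97], [409.01, 185.6], [408.92, 182.23]]
[[402.36, 206.17], [401.88, 185.87], [401.37, 165.87]]
base [[44, 44, 45, 52, 74, 88, 104, 127, 178, 223], [44, 44, 43, 51, 73, 88, 88, 87, 157, 219]] [[94, 96, 95, 96, 97, 91, 66, 44, 47, 45, 46, 46], [90, 92, 92, 92, 92, 91, 66, 43, 45, 43, 45, 45]] [[405.06, 157.97], [406.65, 219.81], [414.79, 158.07], [416.61, 219.85], [437.39, 158.31], [439.72, 219.95]]
```

```bash
sed -i 's/N=np.array(\[.5844,-.098\])/N=np.array([.5834,-.0972])/' tgt.py; python3 - <<'E'
from tgt import *
move_straight(tp(0,.086),velocity=.05); dwell(.2); print(st())
print(move_straight(tp(0,.068),velocity=.015,guard=3)); print(st()); print(observe()["moment"])
E
```

```text
(25.8, array([ 0.5834, -0.0972,  0.086 ]), array([ 0.73,  0.7 , -0.93,  1.77,  0.65,  1.02, -0.49]), array([-0.3, -0.7, -0.3]), 0.153, 60.0)
True
(26.72, array([ 0.5833, -0.097 ,  0.071 ]), array([ 0.72,  0.72, -0.92,  1.78,  0.67,  0.99, -0.5 ]), array([ 0.7, -0.4,  4.4]), 0.153, 60.0)
[-0.21814887 -0.15498361  0.01067275]
```

Contact came at the stage height (the rails would have stopped it at about 0.077). A gentle guarded probe will show how well it is centred between the rails.

```bash
python3 - <<'E'
from tgt import *
z=.0725; move_straight(tp(0,z),velocity=.03); dwell(.1)
res={}
for n,(b,s) in dict(fwd=(-.006,0),back=(.006,0),left=(0,.006),right=(0,-.006)).items():
    h=move_straight(tp(b,z,s),velocity=.012,guard=4); p=np.array(observe()["tcp_pos"][:2])-N
    res[n]=(h,round(p@U*1000,1),round(p@[-U[1],U[0]]*1000,1)); print(n,res[n])
    move_straight(tp(0,z),velocity=.03); dwell(.1)
print(st())
E
```

```text
fwd (True, np.float64(1.8), np.float64(-0.4))
back (True, np.float64(-4.2), np.float64(-0.4))
left (True, np.float64(-0.0), np.float64(2.5))
right (True, np.float64(0.0), np.float64(-3.8))
(30.12, array([ 0.5832, -0.0973,  0.0723]), array([ 0.72,  0.72, -0.92,  1.77,  0.67,  1.01, -0.5 ]), array([-0.1, -1.2, -0.6]), 0.155, 60.0)
```

```bash
python3 - <<'E'
from tgt import *
move_straight(tp(.0012,.0725,-.00065),velocity=.02)
print(move_straight(tp(.0012,.069,-.00065),velocity=.01,guard=3)); print(st())
grip(40/88); dwell(.3); print(st())
move_straight(tp(.09,.0725,-.00065),velocity=.12)
move_straight(tp(.12,.2),velocity=.2)
move_ptp([.38,.16,.25],R); print(st())
for c in("top","side"): save(c,c+"4.png")
a=cv2.imread("pics/top4.png")[140:225,370:490];b=cv2.imread("pics/side4.png")[215:300,270:390]
cv2.imwrite("pics/end.png",np.uint8(255*(cv2.resize(np.hstack([a,b]),None,fx=3.3,fy=3.3,interpolation=cv2.INTER_CUBIC)/255.)**.7))
print([proj("top",T(MIC,(-122,y,82))) for y in(-7,7)])
E
```

```text
True
(30.63, array([ 0.5826, -0.0956,  0.0711]), array([ 0.72,  0.72, -0.92,  1.77,  0.67,  1.  , -0.5 ]), array([-0. , -0.3,  4.3]), 0.149, 60.0)
(31.54, array([ 0.5823, -0.0957,  0.0707]), array([ 0.72,  0.72, -0.92,  1.77,  0.67,  1.  , -0.5 ]), array([0.2, 0.1, 0.5]), 0.456, 0.0)
(34.24, array([0.3812, 0.1591, 0.25  ]), array([ 0.7 ,  0.18, -1.31,  1.98,  0.2 ,  1.12, -0.72]), array([0.1, 0.3, 0.1]), 0.454, 0.0)
[array([388.27257789, 187.36051724]), array([388.17999478, 182.61053488])]
```

View pics/end.png

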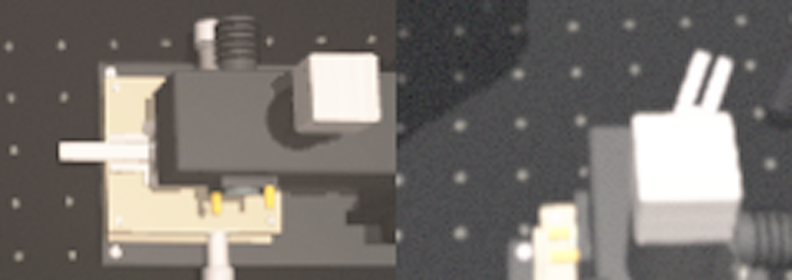

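The top view shows the tail lying between the rail bars and out over the front. Its end is at about full-picture (388,186), against a predicted (388.2,185). I'm handing in.

```bash
python3 -c "
from bench import *
print(close_job())"
```

```text
the job is handed in; nothing more can be done
None
```

The round-window carrier is in the nest, let go, with its tail out at the front; I handed the job in about 34 s into the run, and the hand-in returned no verdict.

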